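# Find the dragging tensioner bearing by feel and scrap it

### The job

Three belt tensioners stand in the blue stand and one of them has a bad, dragging bearing. Working from the robot's left to its right, turn each pulley a quarter turn by hand in its seat and feel how it runs; then lift out the one that drags and set it down gently, upright, in the middle of the yellow scrap tray and let go. Leave the two good ones seated in the stand, do not press hard on any of them, and do not disturb the jar, tyre lever and valve tool.

Things in the scene. Friction and masses are not known exactly. Their poses are not given: they have to be found in the camera images.
- stand: blue steel stand plate on the shelf, 90 x 300 x 14 mm high, fixed, origin at the centre of its underside, long side along its own y. Along its y axis at +100, 0 and -100 mm it has three square seats 63 mm wide and 8 mm deep (seat floor 6 mm above the underside). A closed orange tool case 90 mm high lies beyond it, from about 0.68 m ahead of the robot; not needed.
- tensioner_1: belt tensioner in the left-hand (+y) seat at the start, 0.25 to 0.35 kg; all look alike, the bad one varies. Origin under its centre, z up along the pulley axis. Steel bracket plate 60 x 60 x 8 mm with 1.5 mm play in the seat (cannot turn there); dark grey pulley 18 to 42 mm above the origin; black dust cap 42 mm across, 42 to 59 mm up (bolt end to 61), which does not turn.
- pulley_1: dark grey pulley of tensioner_1, 48 mm diameter, 24 mm high, origin on its axis at its lower face, white stripe down its side on its own +x. Turns endlessly on the bracket. Good bearing: under 0.001 N m, runs on when flicked. Bad bearing: drags with about 0.15 to 0.27 N m, stops at once. The tensioner may be lifted by it; the bracket hangs below.
- spin_1 (a joint): turn of pulley_1 in its bracket in rad, positive anticlockwise from above, starts within 0.2 of 0 and counts on over full turns
- tensioner_2: belt tensioner in the middle seat at the start, 0.25 to 0.35 kg; all look alike, the bad one varies. Origin under its centre, z up along the pulley axis. Steel bracket plate 60 x 60 x 8 mm with 1.5 mm play in the seat (cannot turn there); dark grey pulley 18 to 42 mm above the origin; black dust cap 42 mm across, 42 to 59 mm up (bolt end to 61), which does not turn.
- pulley_2: dark grey pulley of tensioner_2, 48 mm diameter, 24 mm high, origin on its axis at its lower face, white stripe down its side on its own +x. Turns endlessly on the bracket. Good bearing: under 0.001 N m, runs on when flicked. Bad bearing: drags with about 0.15 to 0.27 N m, stops at once. The tensioner may be lifted by it; the bracket hangs below.
- spin_2 (a joint): turn of pulley_2 in its bracket in rad, positive anticlockwise from above, starts within 0.2 of 0 and counts on over full turns
- tensioner_3: belt tensioner in the right-hand (-y) seat at the start, 0.25 to 0.35 kg; all look alike, the bad one varies. Origin under its centre, z up along the pulley axis. Steel bracket plate 60 x 60 x 8 mm with 1.5 mm play in the seat (cannot turn there); dark grey pulley 18 to 42 mm above the origin; black dust cap 42 mm across, 42 to 59 mm up (bolt end to 61), which does not turn.
- pulley_3: dark grey pulley of tensioner_3, 48 mm diameter, 24 mm high, origin on its axis at its lower face, white stripe down its side on its own +x. Turns endlessly on the bracket. Good bearing: under 0.001 N m, runs on when flicked. Bad bearing: drags with about 0.15 to 0.27 N m, stops at once. The tensioner may be lifted by it; the bracket hangs below.
- spin_3 (a joint): turn of pulley_3 in its bracket in rad, positive anticlockwise from above, starts within 0.2 of 0 and counts on over full turns
- tray: yellow open scrap tray, 160 x 160 mm outside, 20 mm high, walls and floor 5 mm thick, fixed, origin at the centre of its underside; empty
- jar: empty glass jar, 70 mm across the mouth, 90 mm high, standing, origin at the centre of its underside; leave alone
- lever: flat steel tyre lever lying along its y axis, about 310 mm long, 18 mm wide, 12 mm high, origin under its middle; leave alone
- valve_tool: small chrome valve core tool lying along its x axis, 94 mm long, 30 mm wide and 22 mm high at the grip, origin under its middle; leave alone
Things that resemble listed ones, but are neither listed nor needed, are in the scene too. There is more than one size of the tray; the one meant has the size given above.

How it is judged (in metres and radians):
On the way, in this order (a step that is already met when the one before it is completed fails the run):
1. the left-hand (+y) pulley is turned, about a quarter turn (0.9 rad or more from zero on its joint, either way), with its tensioner in its seat ((value of joint spin_1 above 0.9 rad or value of joint spin_1 below -0.9 rad) and distance of tensioner_1 from where it was at the start of the episode below 0.008 m and angle between tensioner_1's own z axis and vertical below 0.1 rad).
2. the middle pulley is turned, about a quarter turn (0.9 rad or more from zero on its joint, either way), with its tensioner in its seat ((value of joint spin_2 above 0.9 rad or value of joint spin_2 below -0.9 rad) and distance of tensioner_2 from where it was at the start of the episode below 0.008 m and angle between tensioner_2's own z axis and vertical below 0.1 rad).
3. the right-hand (-y) pulley is turned, about a quarter turn (0.9 rad or more from zero on its joint, either way), with its tensioner in its seat ((value of joint spin_3 above 0.9 rad or value of joint spin_3 below -0.9 rad) and distance of tensioner_3 from where it was at the start of the episode below 0.008 m and angle between tensioner_3's own z axis and vertical below 0.1 rad).
At the end, for the whole second after the job is handed in: The dragging tensioner (a pad inside bears on its pulley with over 4 N, under 2 N in a good one) stands upright within 0.1 rad, at rest on the tray floor, within 50 mm of the tray centre along each side; the other two upright in their seats within 8 mm of their start (((x of tensioner_1 in the frame of tray between -0.05 and 0.05 m and y of tensioner_1 in the frame of tray between -0.05 and 0.05 m and z of tensioner_1 in the frame of tray below 0.01 m and angle between each of tensioner_1, tensioner_2, tensioner_3's own z axis and vertical below 0.1 rad and linear speed of tensioner_1 below 0.02 m/s and contact force between pulley_1 and anything else above 4 N and distance of each of tensioner_2, tensioner_3 from where it was at the start of the episode below 0.008 m and contact force between each of pulley_2, pulley_3 and anything else below 2 N) or (x of tensioner_2 in the frame of tray between -0.05 and 0.05 m and y of tensioner_2 in the frame of tray between -0.05 and 0.05 m and z of tensioner_2 in the frame of tray below 0.01 m and angle between each of tensioner_2, tensioner_1, tensioner_3's own z axis and vertical below 0.1 rad and linear speed of tensioner_2 below 0.02 m/s and contact force between pulley_2 and anything else above 4 N and distance of each of tensioner_1, tensioner_3 from where it was at the start of the episode below 0.008 m and contact force between each of pulley_1, pulley_3 and anything else below 2 N) or (x of tensioner_3 in the frame of tray between -0.05 and 0.05 m and y of tensioner_3 in the frame of tray between -0.05 and 0.05 m and z of tensioner_3 in the frame of tray below 0.01 m and angle between each of tensioner_3, tensioner_1, tensioner_2's own z axis and vertical below 0.1 rad and linear speed of tensioner_3 below 0.02 m/s and contact force between pulley_3 and anything else above 4 N and distance of each of tensioner_1, tensioner_2 from where it was at the start of the episode below 0.008 m and contact force between each of pulley_1, pulley_2 and anything else below 2 N))); the robot touches nothing.
It fails at once if a tensioner is pressed or knocked hard (over 60 N) against the stand (contact force between any of tensioner_1, tensioner_2, tensioner_3 and stand above 60 N).
It fails at once if a tensioner is dropped or pressed hard (over 60 N, or over 0.4 m/s within 15 mm of the tray floor) onto the tray (contact force between any of tensioner_1, tensioner_2, tensioner_3 and tray above 60 N or (z of tensioner_1 in the frame of tray below 0.02 m and horizontal distance between tensioner_1 and tray below 0.08 m and linear speed of tensioner_1 above 0.4 m/s) or (z of tensioner_2 in the frame of tray below 0.02 m and horizontal distance between tensioner_2 and tray below 0.08 m and linear speed of tensioner_2 above 0.4 m/s) or (z of tensioner_3 in the frame of tray below 0.02 m and horizontal distance between tensioner_3 and tray below 0.08 m and linear speed of tensioner_3 above 0.4 m/s)).
It fails at once if the jar, tyre lever or valve tool is pushed away (over 20 mm) (distance of any of jar, lever, valve_tool from where it was at the start of the episode above 0.02 m).
It also fails if it takes over 72 s, if anything falls off the work surface, if the arm or the gripper's body presses on something with over 40 N, if the wrist force passes 120 N, or if a joint passes its speed limit or range.

### The arm

A 7-joint arm with a two-finger parallel gripper is mounted at the origin on the work surface. World frame = base frame: x ahead of the robot, y to its left, z up, the work surface at z = 0. Lengths are in m, angles in degrees, forces in N, time in s.
With the tool pointing down it reaches from about 0.425 to 0.875 m from the base axis. Payload 4.7 kg.
Tool frame: the origin (TCP) lies at the very end of the fingers, on their centre line; the grasp point (between the pads) lies 19 mm behind it (env.grasp_offset is the distance from the TCP to the grasp point, in m); z points along the fingers, y is the line along which they close (so a half turn about z gives the same grasp; the last joint's range is limited). The gripper opens to 87 mm and grips with 3 to 60 N. Pads are 19 mm wide; open, the fingers measure 117 mm over their backs; the gripper's body (75 mm by 190 mm) begins 51 mm behind the grasp point.
Start: joints at [-70.583, 18.392, -4.016, 83.108, 1.295, 78.541, -3.26], TCP at [0.207, 0.616, 0.223] pointing down, gripper open.
Joint ranges: [-163.93, 163.93], [-17.29, 119.83], [-79.2, 71.16], [3.27, 140.29], [-89.18, 269.18], [5.43, 117.66], [-154.24, 154.24]. Speed limits (degrees/s): [147.25, 147.25, 180, 180, 180, 180, 180].

### API

Orientations are given as [roll, pitch, yaw] about the fixed x, y, z axes, in that order (R = Rz(yaw) Ry(pitch) Rx(roll)).
In Python, from cell import env gives the robot as it stands. The module is installed in compiled form; this text tells all that it offers.
- The arm moves only by the tool drive_tool, never from a script. Its argument "moves" is one flat list of numbers, 5 for each row, row after row: the shift along the tool's x, y, z in units of 40 mm (1.0 is 40 mm), then the turn about the tool's z in units of 10 degrees (1.0 is 10 degrees), then the finger opening in mm, from 0 to 87. A call has 1 to 5 rows; each row is the pose to reach, as a shift and turn from the pose commanded when the call began, along the tool's axes at that moment; what a row does not reach only later rows make up. A row lasts 1/8 s, in which the tool goes at most 62.5 mm and 10.7 degrees, less where a joint would pass 70% of its speed; a pose out of reach is approached as far as the arm can. A call with a gripper value outside its range is refused whole. The fingers move at their own pace and stop on an object; "squeeze" is the grip in N (left out, the last holds). Time passes only in rows, so rows that repeat a pose let the fingers close. It gives the time, the measured TCP pose, the force, the opening and the grip force at its end, in the units of the state.
- env.get_obs(): the state, without advancing time (a new reading comes with each control period).
- env.read_camera(name): name is "side" or "top" or "wrist"; returns (picture, depth): 420x560x3 uint8, red, green, blue; 420x560 float32, m along the optical axis (not along the pixel's ray), 0 where there is no reading.
- env.camera_model(name): a dict with "K" (3x3 intrinsics, pixels), "rvec" (rotation vector, rad) and "tvec" (3), from world to camera coordinates, as OpenCV has them; the wrist camera has in their place "tool_from_camera" (4x4, takes a point from camera to tool coordinates, whose origin is the TCP and whose axes are the flange's). Camera axes: x right, y down, z forward; pixel columns grow to the right and rows downward; lengths in m; the calibration is good to about 2 mm. A picture is of the moment at which its call begins: read the wrist's pose just before it. camera_model takes no time and is no camera call.
- env.sign_off(): hands the job in; it is judged then, once.
The state is a dict: "time_s": time; "qpos": joint angles; "joint_velocities": joint speeds; "effort": joint torques, N m; "tool_pos": TCP position; "tool_rot": TCP orientation; "force": force on the tool from outside, world axes, zero at the start; "wrist_torque": the same for the moment, N m; "grip_width": finger opening in m; "grasp_force": force on a finger pad.
Only numpy, scipy, OpenCV 4.12 (cv2) and the standard library are available. Lean on these libraries where they do the work, as an engineer would, in place of code of your own. Each camera call takes 0.05 s, during which the arm holds its last target. There are 200 camera calls.

## Working session

There is one attempt and no reset: what is moved stays moved. The work goes in short steps, Python scripts to look and compute and a tool call to move; the robot and the scene stay as the last step left them, time stands still between calls to the robot, and variables do not carry over. Pictures are saved under pics/ and viewed, at most 10 in all, crops included, and the job is handed in when it is done.

Besides the shell and the picture viewer there is one more tool, called after ">>>" in YAML: its name, and indented under it one key for each argument. drive_tool: Moves the arm, as the interface text tells. Its arguments: {"type":"object","properties":{"moves":{"type":"array","items":{"type":"number"}},"squeeze":{"type":"number"}},"required":["moves"]}

```bash
mkdir -p pics; cat > h.py <<'E'
from cell import env
import numpy as np, cv2
from scipy.spatial.transform import Rotation as Rn
def pts(name):
    o=env.get_obs(); im,d=env.read_camera(name); m=env.camera_model(name)
    K=np.array(m["K"]); v,u=np.mgrid[0:420,0:560]
    P=np.stack([(u-K[0,2])/K[0,0]*d,(v-K[1,2])/K[1,1]*d,d],-1)
    if name=="wrist":
        T=np.array(m["tool_from_camera"]); P=P@T[:3,:3].T+T[:3,3]
        R=Rn.from_euler('xyz',o["tool_rot"],degrees=True).as_matrix(); W=P@R.T+np.array(o["tool_pos"])
    else:
        R=cv2.Rodrigues(np.array(m["rvec"],float))[0]; W=(P-np.array(m["tvec"]).ravel())@R
    W[d==0]=np.nan
    return im,W
E
python3 - <<'E'
from h import *
print(env.get_obs())
for n in("top","side"):
    im,W=pts(n); cv2.imwrite(f"pics/{n}0.png",im[:,:,::-1]); np.savez(f"/tmp/{n}.npz",im=im,W=W)
E
```

```text
{'time_s': 0.0, 'qpos': array([-70.58502234,  18.44056137,  -4.01710614,  83.17480433,
         1.29474577,  78.54008469,  -3.26193071]), 'joint_velocities': array([ 0.06363207,  0.07976261, -0.03330379,  0.02533522,  0.03081646,
       -0.14445328, -0.10564152]), 'effort': array([ 7.02802868e-05, -4.91281700e+01, -4.03968561e-01, -3.12538290e+01,
       -6.39379187e-02,  4.36984515e-02,  1.68602569e-04]), 'tool_pos': array([0.20725472, 0.61549177, 0.22144556]), 'tool_rot': array([-1.79889785e+02,  4.95401673e-03,  1.61394287e+02]), 'force': array([ 0.00559879,  0.10754987, -0.43337852]), 'wrist_torque': array([-0.03364416, -0.01100783, -0.0709522 ]), 'grasp_force': 0.0, 'grip_width': 0.08718997489245303}
```

View pics/top0.png

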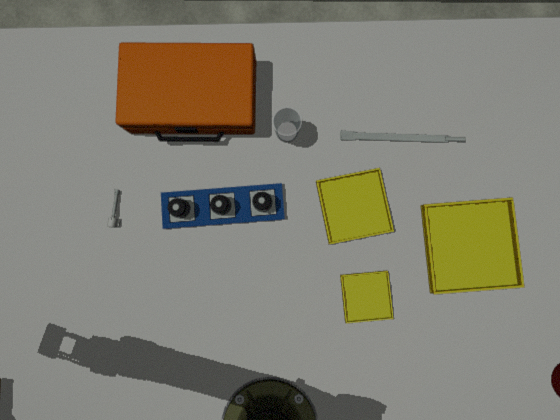

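View pics/side0.png

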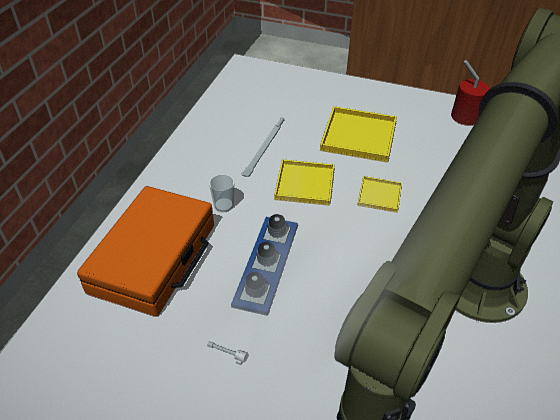

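The top view shows the stand at (223,206), with pulleys at (179,208), (221,205) and (263,201). There are three yellow trays, at (355,206), (472,245) and (367,296). The jar is at (287,125), the lever at (400,137), the valve tool at (115,208) and the orange case at (186,86). The side view shows the same layout. Next I measure sizes and positions.

```bash
cat > m.py <<'E'
from h import *
z=np.load("/tmp/top.npz"); im,W=z["im"],z["W"]
hsv=cv2.cvtColor(im,cv2.COLOR_RGB2HSV)
def rep(n,mask,zmax=9,minA=200):
    c,_=cv2.findContours(mask.astype(np.uint8),0,2)
    for k in c:
        if cv2.contourArea(k)<minA: continue
        mm=np.zeros(mask.shape,np.uint8); cv2.drawContours(mm,[k],-1,1,-1)
        p=W[(mm>0)&np.isfinite(W[...,2])]
        r=cv2.minAreaRect((p[:,:2]*1000).astype(np.float32))
        print(n,cv2.boundingRect(k),"c",np.round(r[0]),"size",np.round(r[1]),"ang",round(r[2],1),"z",np.round(np.nanpercentile(p[:,2],[2,50,98]),4))
rep("yellow",cv2.inRange(hsv,(22,120,80),(35,255,255))>0)
rep("blue",cv2.inRange(hsv,(95,120,40),(125,255,255))>0)
for u,v in((179,208),(221,205),(263,201)):
    p=W[v-22:v+22,u-20:u+20].reshape(-1,3); zt=np.nanpercentile(p[:,2],97)
    q=p[p[:,2]>0.05]; 
    s=q[q[:,2]>zt-0.004]; r=cv2.minEnclosingCircle((s[:,:2]*1000).astype(np.float32)); print(u,v,"ztop",zt,len(s),s.mean(0),r)
print("table z",np.nanmedian(W[260:280,150:250,2]), "jar",W[135,287],"lever",W[137,[345,400,460]],"valve",W[208,115],W[222,113])
E
python3 m.py
```

```text
yellow (340, 271, 53, 52) c [ 305. -240.] size [114. 119.] ang 4.8 z [0.     0.0039 0.0157]
yellow (421, 198, 103, 96) c [ 424. -494.] size [214. 218.] ang 3.7 z [0.0036 0.0075 0.0284]
yellow (316, 168, 78, 76) c [ 525. -217.] size [159. 166.] ang 10.5 z [0.0015 0.0053 0.0213]
blue (161, 184, 123, 44) c [529. 109.] size [ 88. 299.] ang 3.6 z [0.007  0.0142 0.0669]
179 208 ztop 0.06597608595331712 230 [0.52242201 0.20836452 0.0648156 ] ((523.0557861328125, 208.70860290527344), 20.735797882080078)
221 205 ztop 0.06621364845780699 230 [0.52902852 0.1091025  0.0650835 ] ((528.8981323242188, 109.03443145751953), 20.50769805908203)
263 201 ztop 0.06635751864750031 224 [0.53500141 0.00914736 0.0652963 ] ((534.8660888671875, 9.305556297302246), 20.425983428955078)
table z -0.000521222875276777 jar [ 0.68199166 -0.05237455  0.08922969] lever [[ 0.69678688 -0.19764955  0.00776992]
 [ 0.69471939 -0.33471083  0.00699246]
 [ 0.6908647  -0.48126111  0.01228328]] valve [0.52718538 0.37479321 0.00926281] [0.49203974 0.37464177 0.01938266]
```

Three yellow trays:
- (355,206): 159 x 166 mm, 20 mm high.
- (472,245): about 215 mm.
- (367,296): about 115 mm.

The first, at world (0.525, -0.217), fits the 160 mm description. I'll confirm it in a crop and work out the first move.

```bash
cat >> h.py <<'E'
def go(x,y,z,yaw):
    o=env.get_obs(); R=Rn.from_euler('xyz',o["tool_rot"],degrees=True).as_matrix()
    d=R.T@(np.array([x,y,z])-o["tool_pos"]); dy=(o["tool_rot"][2]-yaw+180)%360-180
    print("units",np.round(d/0.04,3),"turn",round(dy/10,2),"rows",np.linalg.norm(d)/.0625,abs(dy)/10.7)
def st():
    o=env.get_obs(); print("t",round(o["time_s"],2),"p",np.round(o["tool_pos"],4),"r",np.round(o["tool_rot"],1),"F",np.round(o["force"],2),"M",np.round(o["wrist_torque"],3),"g",round(o["grip_width"],4),round(o["grasp_force"],1),"q7",round(o["qpos"][6]))
E
python3 -c "
from h import *
st();go(.5224,.2085,.20,130)
im=np.load('/tmp/top.npz')['im'];cv2.imwrite('pics/crop.png',cv2.resize(im[150:340,300:540,::-1],None,fx=3,fy=3,interpolation=2))"
```

```text
t 0.1 p [0.2073 0.6155 0.2216] r [-179.9    0.   161.4] F [-0.11 -0.    0.28] M [ 0.012 -0.041  0.017] g 0.087 0.0 q7 -3
units [-10.712  -7.13    0.553] turn 3.14 rows 8.24308332423281 2.933902358751947
```

View pics/crop.png

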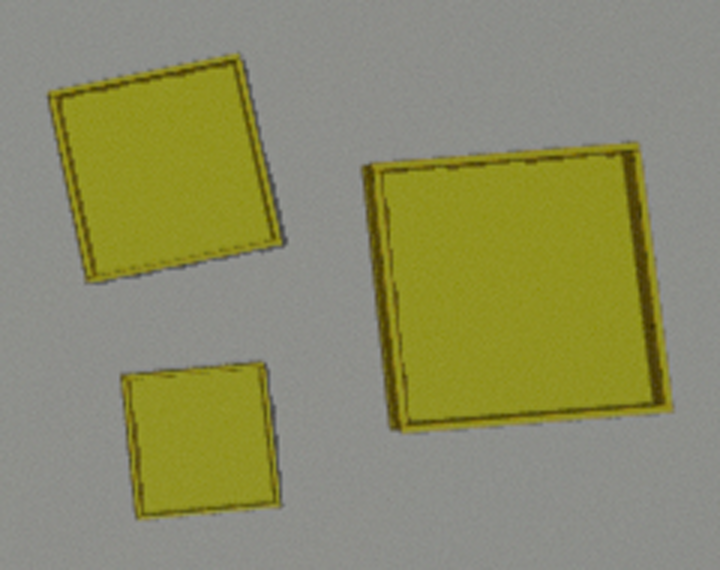

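The crop shows the middle-sized tray at upper left (crop 165,168), empty. It is the 160 mm one, so that is the target. Moving above tensioner 1.

>>> drive_tool:
  moves: [-10.7, -7.1, 0.5, 3.1, 87, -10.7, -7.1, 0.5, 3.1, 87, -10.7, -7.1, 0.5, 3.1, 87, -10.7, -7.1, 0.5, 3.1, 87, -10.7, -7.1, 0.5, 3.1, 87]
  squeeze: 18

```text
time_s: 0.72
tool_pos: [0.3998, 0.3675, 0.2101]
tool_rot: [-180.0, -0.0, 130.4]
force: [1.2, -0.7, 0.4]
grip_width: 0.0874
grasp_force: 0.0
```

```bash
python3 -c "
from h import *
st();go(.5224,.2085,.20,130)"
```

```text
t 0.72 p [0.3998 0.3675 0.2101] r [-180.    -0.   130.4] F [ 1.24 -0.71  0.39] M [-0.077 -0.056  0.009] g 0.0874 0.0 q7 -4
units [-5.013 -0.241  0.252] turn 0.04 rows 3.215927766819221 0.03698786565579801
```

>>> drive_tool:
  moves: [-5, -0.24, 0.5, 0, 87, -5, -0.24, 0.5, 0, 87, -5, -0.24, 0.5, 0, 87, -5, -0.24, 0.5, 0, 87, -5, -0.24, 0.5, 0, 87]

```text
time_s: 1.35
tool_pos: [0.5212, 0.2102, 0.19]
tool_rot: [-180.0, -0.0, 130.3]
force: [-1.3, 0.7, -0.4]
grip_width: 0.0874
grasp_force: 0.0
```

```bash
python3 -c "
from h import *
st();im,W=pts('wrist');cv2.imwrite('pics/w1.png',im[:,:,::-1])
p=W[W[...,2]>.058];p=p[(p[:,2]<.075)]
for c in ((.522,.208),(.529,.109),(.535,.009)):
    s=p[np.hypot(p[:,0]-c[0],p[:,1]-c[1])<.035]
    if len(s)>50: print(c,len(s),cv2.minEnclosingCircle((s[:,:2]*1000).astype(np.float32)),np.median(s[:,2]))
go(.5224,.2085,.024,130)"
```

```text
t 1.35 p [0.5212 0.2102 0.19  ] r [-180.    -0.   130.3] F [-1.3   0.69 -0.4 ] M [-0.015  0.03  -0.045] g 0.0874 0.0 q7 18
(0.522, 0.208) 1283 ((523.9324340820312, 208.93362426757812), 20.965545654296875) 0.06532301800853614
(0.529, 0.109) 225 ((530.10205078125, 109.23123168945312), 20.70697593688965) 0.06527686049191338
units [-0.104 -0.018  4.153] turn 0.04 rows 2.6587082746049866 0.04117564643991311
```

View pics/w1.png

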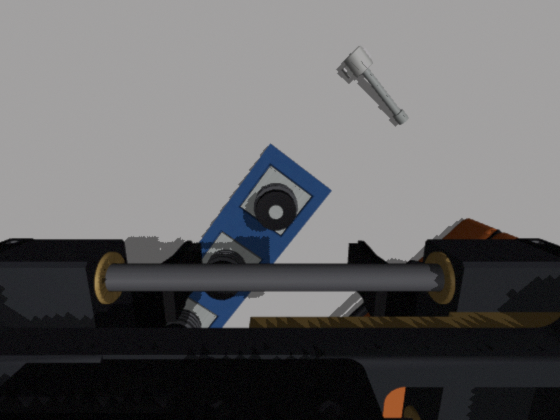

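The wrist view shows T1's cap at (276,210), matching the top-view position within 1.5 mm. Descending.

>>> drive_tool:
  moves: [-0.06, 0.01, 1.4, 0, 87, -0.06, 0.01, 2.8, 0, 87, -0.06, 0.01, 3.7, 0, 87, -0.06, 0.01, 4.2, 0, 87, -0.06, 0.01, 4.2, 0, 70]

```text
time_s: 2.02
tool_pos: [0.5204, 0.2113, 0.0208]
tool_rot: [-179.8, -0.1, 130.6]
force: [0.6, -0.6, -0.1]
grip_width: 0.0824
grasp_force: 0.0
```

>>> drive_tool:
  moves: [0, 0, 0, 0, 55, 0, 0, 0, 0, 42, 0, 0, 0, 0, 42, 0, 0, 0, 0, 42, 0, 0, 0, 0, 42]

```text
time_s: 2.65
tool_pos: [0.5233, 0.2094, 0.023]
tool_rot: [180.0, -0.0, 130.4]
force: [-2.1, 0.4, 3.7]
grip_width: 0.0473
grasp_force: 18.0
```

```bash
python3 -c "
from h import *
st()"
```

```text
t 2.65 p [0.5233 0.2094 0.023 ] r [180.   -0.  130.4] F [-2.08  0.41  3.72] M [-0.158  0.275 -0.002] g 0.0473 18.0 q7 22
```

>>> drive_tool:
  moves: [0, 0, 0, 1, 42, 0, 0, 0, 2, 42, 0, 0, 0, 3, 42, 0, 0, 0, 4, 42, 0, 0, 0, 5, 42]

```text
time_s: 3.28
tool_pos: [0.5232, 0.2093, 0.023]
tool_rot: [-180.0, -0.0, 80.1]
force: [-1.6, -0.8, 4.4]
grip_width: 0.0476
grasp_force: 18.0
```

```bash
python3 -c "
from h import *
st()"
```

```text
t 3.27 p [0.5232 0.2093 0.023 ] r [-180.    -0.    80.1] F [-1.61 -0.8   4.42] M [-0.202  0.48   0.007] g 0.0476 18.0 q7 -26
```

>>> drive_tool:
  moves: [0, 0, 0, 1, 42, 0, 0, 0, 2, 42, 0, 0, 0, 3, 42, 0, 0, 0, 3, 42]

```text
time_s: 3.78
tool_pos: [0.523, 0.2094, 0.023]
tool_rot: [-180.0, 0.0, 50.3]
force: [-0.9, -0.8, 5.3]
grip_width: 0.0475
grasp_force: 18.0
```

```bash
python3 -c "
from h import *
st()"
```

```text
t 3.77 p [0.523  0.2094 0.023 ] r [-180.     0.    50.3] F [-0.85 -0.79  5.27] M [-0.241  0.629  0.03 ] g 0.0475 18.0 q7 -54
```

Torque stays near zero over the whole 80° turn, so T1 runs freely and is good. Releasing and moving to T2.

>>> drive_tool:
  moves: [0, 0, 0, 0, 87, 0, 0, 0, 0, 87, 0, 0, 0, 0, 87, 0, 0, -1, 0, 87, 0, 0, -2.2, 0, 87]

```text
time_s: 4.4
tool_pos: [0.5222, 0.2087, 0.1103]
tool_rot: [-180.0, 0.2, 50.4]
force: [0.2, 1.2, 0.4]
grip_width: 0.0846
grasp_force: 0.0
```

```bash
python3 -c "
from h import *
st();go(.5295,.1092,.023,50)"
```

```text
t 4.4 p [0.5222 0.2087 0.1103] r [-180.     0.2   50.4] F [0.17 1.22 0.36] M [-0.013  0.048  0.003] g 0.0846 0.0 q7 -57
units [-1.795  1.728  2.187] turn 0.04 rows 2.1219159831032663 0.03575016870481662
```

>>> drive_tool:
  moves: [-0.9, 0.87, 0, 0, 87, -1.8, 1.74, 0, 0, 87, -1.8, 1.74, 0, 0, 87, -1.8, 1.74, 1.2, 0, 87, -1.8, 1.74, 2.2, 0, 87]

```text
time_s: 5.03
tool_pos: [0.5308, 0.1105, 0.0213]
tool_rot: [-180.0, -0.1, 50.4]
force: [-0.3, -0.3, -0.1]
grip_width: 0.087
grasp_force: 0.0
```

>>> drive_tool:
  moves: [0, 0, 0, 0, 70, 0, 0, 0, 0, 42, 0, 0, 0, 0, 42, 0, 0, 0, 0, 42, 0, 0, 0, 0, 42]

```text
time_s: 5.65
tool_pos: [0.5309, 0.1102, 0.0233]
tool_rot: [-179.9, -0.1, 50.4]
force: [-1.6, 1.1, 5.0]
grip_width: 0.0477
grasp_force: 18.0
```

```bash
python3 -c "
from h import *
st()"
```

```text
t 5.65 p [0.5309 0.1102 0.0233] r [-1.799e+02 -1.000e-01  5.040e+01] F [-1.64  1.13  5.02] M [0.254 0.665 0.014] g 0.0477 18.0 q7 -43
```

>>> drive_tool:
  moves: [0, 0, 0, -1, 42, 0, 0, 0, -2, 42, 0, 0, 0, -3, 42, 0, 0, 0, -4, 42, 0, 0, 0, -5, 42]

```text
time_s: 6.28
tool_pos: [0.5298, 0.1105, 0.0232]
tool_rot: [-179.9, -0.1, 100.7]
force: [-5.4, 1.4, 7.9]
grip_width: 0.0477
grasp_force: 18.0
```

```bash
python3 -c "
from h import *
st()"
```

```text
t 6.28 p [0.5298 0.1105 0.0232] r [-1.799e+02 -1.000e-01  1.007e+02] F [-5.35  1.39  7.92] M [ 0.231  1.251 -0.211] g 0.0477 18.0 q7 4
```

>>> drive_tool:
  moves: [0, 0, 0, -1, 42, 0, 0, 0, -2, 42, 0, 0, 0, -3, 42, 0, 0, 0, -3, 42]

```text
time_s: 6.78
tool_pos: [0.5292, 0.1101, 0.0232]
tool_rot: [-179.9, -0.2, 130.5]
force: [-6.5, 0.3, 8.8]
grip_width: 0.047
grasp_force: 18.0
```

```bash
python3 -c "
from h import *
st()"
```

```text
t 6.78 p [0.5292 0.1101 0.0232] r [-179.9   -0.2  130.5] F [-6.53  0.26  8.79] M [0.113 1.577 0.009] g 0.047 18.0 q7 32
```

Torque reads -0.21 N m while turning and about 0 for T1, so T2 appears to drag. Releasing, then checking its stripe in the side view to confirm it turned without slipping.

>>> drive_tool:
  moves: [0, 0, 0, 0, 87, 0, 0, 0, 0, 87, 0, 0, 0, 0, 87, 0, 0, -1, 0, 87, 0, 0, -2.2, 0, 87]

```text
time_s: 7.4
tool_pos: [0.53, 0.109, 0.1104]
tool_rot: [-179.9, -0.0, 130.4]
force: [0.7, 0.5, -0.5]
grip_width: 0.0847
grasp_force: 0.0
```

```bash
python3 -c "
from h import *
st();go(.5353,.0094,.110,130)
im,W=pts('side');a=np.load('/tmp/side.npz')['im']
f=lambda i:cv2.resize(i[205:310,225:305,::-1],None,fx=5,fy=5,interpolation=2)
cv2.imwrite('pics/s1.png',np.hstack([f(a),f(im)]))"
```

```text
t 7.4 p [0.53   0.109  0.1104] r [-179.9   -0.   130.4] F [ 0.69  0.54 -0.52] M [-0.013 -0.034 -0.002] g 0.0847 0.0 q7 30
units [-1.984 -1.512  0.012] turn 0.04 rows 1.5962756269229292 0.03564257004878447
```

View pics/s1.png

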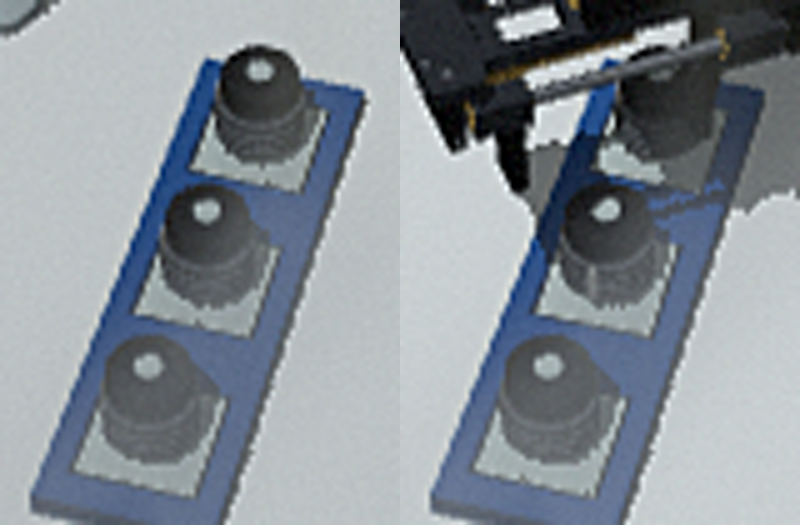

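The middle pulley's stripe now shows on the camera side at (593,285) in the crop, which is about (263.6,262) in the full picture. I'll turn that into an azimuth.

```bash
python3 -c "
from h import *
m=env.camera_model('side')
for a in range(0,180,15):
    t=np.radians(a+3.6);P=np.array([[.5295+.024*np.cos(t),.1092+.024*np.sin(t),.036]])
    print(a,cv2.projectPoints(P,np.array(m['rvec'],float),np.array(m['tvec'],float),np.array(m['K'],float),None)[0].ravel().round(1))"
```

```text
0 [256.  252.6]
15 [255.6 254.5]
30 [255.8 256.4]
45 [256.7 258.2]
60 [258.2 259.7]
75 [260.1 260.9]
90 [262.4 261.6]
105 [264.9 261.9]
120 [267.4 261.7]
135 [269.8 260.9]
150 [271.8 259.7]
165 [273.3 258.2]
```

The stripe is at about 90°, so T2 turned fully and then stayed put, as a dragging bearing would. On to T3.

>>> drive_tool:
  moves: [-1, -0.76, 0, 0, 87, -1.98, -1.52, 0, 0, 87, -1.98, -1.52, 0, 0, 87, -1.98, -1.52, 1.2, 0, 87, -1.98, -1.52, 2.2, 0, 87]

```text
time_s: 8.07
tool_pos: [0.536, 0.0106, 0.0212]
tool_rot: [179.9, -0.0, 130.4]
force: [0.2, 0.6, -0.5]
grip_width: 0.0869
grasp_force: 0.0
```

>>> drive_tool:
  moves: [0, 0, 0, 0, 70, 0, 0, 0, 0, 42, 0, 0, 0, 0, 42, 0, 0, 0, 0, 42, 0, 0, 0, 0, 42]

```text
time_s: 8.7
tool_pos: [0.5362, 0.0097, 0.0233]
tool_rot: [179.9, 0.0, 130.4]
force: [-1.1, -0.3, 3.8]
grip_width: 0.0473
grasp_force: 18.0
```

```bash
python3 -c "
from h import *
st()"
```

```text
t 8.7 p [0.5362 0.0097 0.0233] r [179.9   0.  130.4] F [-1.07 -0.32  3.82] M [-0.172  0.328 -0.03 ] g 0.0473 18.0 q7 44
```

>>> drive_tool:
  moves: [0, 0, 0, 1, 42, 0, 0, 0, 2, 42, 0, 0, 0, 3, 42, 0, 0, 0, 4, 42, 0, 0, 0, 5, 42]

```text
time_s: 9.32
tool_pos: [0.5358, 0.0095, 0.0233]
tool_rot: [-180.0, -0.0, 80.0]
force: [-2.9, -0.4, 5.5]
grip_width: 0.0476
grasp_force: 18.0
```

```bash
python3 -c "
from h import *
st()"
```

```text
t 9.32 p [0.5358 0.0095 0.0233] r [-180.   -0.   80.] F [-2.92 -0.43  5.46] M [-0.26   0.603 -0.008] g 0.0476 18.0 q7 -3
```

>>> drive_tool:
  moves: [0, 0, 0, 1, 42, 0, 0, 0, 2, 42, 0, 0, 0, 3, 42, 0, 0, 0, 3, 42]

```text
time_s: 9.82
tool_pos: [0.5355, 0.0097, 0.0233]
tool_rot: [-179.9, 0.0, 50.3]
force: [-2.7, -0.3, 6.6]
grip_width: 0.0476
grasp_force: 18.0
```

>>> drive_tool:
  moves: [0, 0, 0, 0, 87, 0, 0, 0, 0, 87, 0, 0, 0, 0, 87, 0, 0, -1, 0, 87, 0, 0, -2.2, 0, 87]

```text
time_s: 10.45
tool_pos: [0.5349, 0.0095, 0.1105]
tool_rot: [-179.9, 0.1, 50.4]
force: [1.0, 0.3, 0.1]
grip_width: 0.0848
grasp_force: 0.0
```

```bash
python3 -c "
from h import *
st();go(.5298,.1095,.110,50)"
```

```text
t 10.45 p [0.5349 0.0095 0.1105] r [-1.799e+02  1.000e-01  5.040e+01] F [0.96 0.35 0.12] M [-0.03   0.104 -0.016] g 0.0848 0.0 q7 -36
units [ 1.844 -1.691  0.01 ] turn 0.04 rows 1.601488509918902 0.03571860522600582
```

T3 is free at -0.008 N m, so T2 is the dragging one. Going back to grip and lift it.

>>> drive_tool:
  moves: [0.92, -0.85, 0, 0, 87, 1.83, -1.7, 0, 0, 87, 1.83, -1.7, 0, 0, 87, 1.83, -1.7, 1.2, 0, 87, 1.83, -1.7, 2.2, 0, 87]
  squeeze: 25

```text
time_s: 11.08
tool_pos: [0.5302, 0.1088, 0.0214]
tool_rot: [180.0, -0.0, 50.4]
force: [-0.1, 0.1, 0.2]
grip_width: 0.0871
grasp_force: 0.0
```

>>> drive_tool:
  moves: [0, 0, 0, 0, 70, 0, 0, 0, 0, 42, 0, 0, 0, 0, 42, 0, 0, 0, 0, 42, 0, 0, 0, 0, 42]

```text
time_s: 11.7
tool_pos: [0.5307, 0.1097, 0.0232]
tool_rot: [180.0, -0.1, 50.4]
force: [-1.0, -0.3, 3.6]
grip_width: 0.0475
grasp_force: 25.0
```

```bash
python3 -c "
from h import *
st()"
```

```text
t 11.7 p [0.5307 0.1097 0.0232] r [ 1.80e+02 -1.00e-01  5.04e+01] F [-1.02 -0.32  3.56] M [-0.101  0.276  0.023] g 0.0475 25.0 q7 -42
```

>>> drive_tool:
  moves: [0, 0, -0.25, 0, 42, 0, 0, -0.6, 0, 42, 0, 0, -1.2, 0, 42, 0, 0, -2.2, 0, 42, 0, 0, -3, 0, 42]

```text
time_s: 12.32
tool_pos: [0.5303, 0.1091, 0.1445]
tool_rot: [180.0, -0.1, 50.4]
force: [0.8, -0.2, -3.2]
grip_width: 0.0476
grasp_force: 25.0
```

```bash
python3 -c "
from h import *
st();go(.525,-.217,.143,50)
im,W=pts('side');cv2.imwrite('pics/s2.png',im[:,:,::-1])"
```

```text
t 12.32 p [0.5303 0.1091 0.1445] r [ 1.80e+02 -1.00e-01  5.04e+01] F [ 0.76 -0.16 -3.18] M [-0.075  0.029 -0.016] g 0.0476 25.0 q7 -48
units [-6.364  5.099  0.035] turn 0.04 rows 5.219053524624311 0.03393303445983626
```

View pics/s2.png

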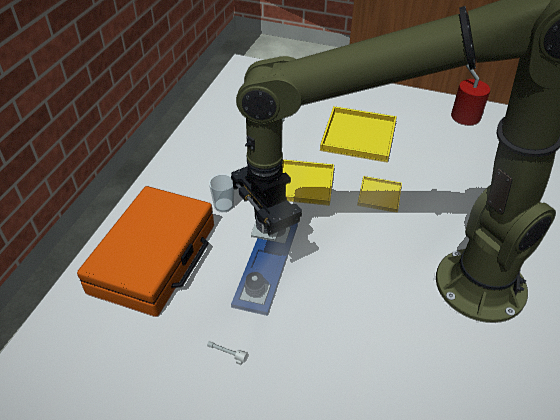

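T2 is lifted level with its bracket at (265,232), and the middle seat at (265,250) is empty. T1 is still seated. Moving to above the tray.

>>> drive_tool:
  moves: [-0.7, 0.56, 0, 0, 42, -1.8, 1.44, 0, 0, 42, -3, 2.4, 0, 0, 42, -4.2, 3.36, 0, 0, 42, -5.3, 4.25, 0, 0, 42]

```text
time_s: 13.0
tool_pos: [0.5253, -0.1644, 0.1428]
tool_rot: [180.0, -0.0, 50.4]
force: [0.1, 0.3, -3.9]
grip_width: 0.0474
grasp_force: 25.0
```

>>> drive_tool:
  moves: [-0.8, 0.64, 0, 0, 42, -1.06, 0.85, 0, 0, 42, -1.06, 0.85, 0, 0, 42, -1.06, 0.85, 0, 0, 42]

```text
time_s: 13.5
tool_pos: [0.5255, -0.2143, 0.1421]
tool_rot: [-179.9, -0.1, 50.5]
force: [0.4, 1.0, -4.2]
grip_width: 0.0473
grasp_force: 25.0
```

```bash
python3 -c "
from h import *
st();go(.525,-.217,.023,50)"
```

```text
t 13.5 p [ 0.5255 -0.2143  0.1421] r [-1.799e+02 -1.000e-01  5.050e+01] F [ 0.38  0.96 -4.19] M [-0.036  0.1   -0.003] g 0.0473 25.0 q7 -9
units [-0.063  0.037  2.978] turn 0.05 rows 1.906454289687588 0.050752866731831534
```

>>> drive_tool:
  moves: [-0.06, 0.04, 0.6, 0, 42, -0.06, 0.04, 1.3, 0, 42, -0.06, 0.04, 1.9, 0, 42, -0.06, 0.04, 2.3, 0, 42, -0.06, 0.04, 2.55, 0, 42]

```text
time_s: 14.12
tool_pos: [0.5251, -0.2182, 0.0397]
tool_rot: [-180.0, -0.0, 50.5]
force: [0.2, -1.1, -3.6]
grip_width: 0.0472
grasp_force: 25.0
```

>>> drive_tool:
  moves: [0, 0, 0.1, 0, 42, 0, 0, 0.2, 0, 42, 0, 0, 0.3, 0, 42, 0, 0, 0.36, 0, 42, 0, 0, 0.36, 0, 42]

```text
time_s: 14.75
tool_pos: [0.5247, -0.2195, 0.0259]
tool_rot: [-180.0, -0.0, 50.4]
force: [0.2, 0.1, -4.0]
grip_width: 0.0474
grasp_force: 25.0
```

>>> drive_tool:
  moves: [0, 0, 0.04, 0, 42, 0, 0, 0.08, 0, 42, 0, 0, 0.12, 0, 42, 0, 0, 0.12, 0, 42]

```text
time_s: 15.25
tool_pos: [0.5249, -0.2195, 0.0222]
tool_rot: [-180.0, -0.0, 50.4]
force: [-3.4, 1.9, 6.0]
grip_width: 0.0474
grasp_force: 25.0
```

Touched down at 6 N. Releasing and rising.

>>> drive_tool:
  moves: [0, 0, 0, 0, 60, 0, 0, 0, 0, 87, 0, 0, 0, 0, 87, 0, 0, 0, 0, 87, 0, 0, -0.5, 0, 87]

```text
time_s: 15.88
tool_pos: [0.5235, -0.219, 0.0406]
tool_rot: [-179.8, 0.1, 50.4]
force: [0.5, -0.4, -0.7]
grip_width: 0.0846
grasp_force: 0.0
```

>>> drive_tool:
  moves: [0, 0, -1, 0, 87, 0, 0, -2.5, 0, 87, -1, 0, -3.5, 0, 87, -3, 0, -4, 0, 87, -4, 0, -4, 0, 87]

```text
time_s: 16.5
tool_pos: [0.4223, -0.3448, 0.2041]
tool_rot: [179.8, -0.1, 50.4]
force: [0.9, -0.5, 0.4]
grip_width: 0.0869
grasp_force: 0.0
```

```bash
python3 -c "
from h import *
st()
im,W=pts('top');cv2.imwrite('pics/t2.png',im[:,:,::-1]);s,_=pts('side');cv2.imwrite('pics/s3.png',s[:,:,::-1])
p=W[(W[...,2]>.058)&(W[...,2]<.07)]
for c in ((.522,.208),(.535,.009),(.525,-.218)):
    s=p[np.hypot(p[:,0]-c[0],p[:,1]-c[1])<.035]
    if len(s)>20: print(c,len(s),cv2.minEnclosingCircle((s[:,:2]*1000).astype(np.float32)),np.median(s[:,2]))"
```

```text
t 16.5 p [ 0.4223 -0.3448  0.2041] r [ 1.798e+02 -1.000e-01  5.040e+01] F [ 0.9  -0.49  0.38] M [-0.128  0.077 -0.018] g 0.0869 0.0 q7 4
(0.522, 0.208) 252 ((522.0693969726562, 208.33421325683594), 20.971900939941406) 0.0646932242919605
(0.535, 0.009) 250 ((535.3931274414062, 9.807306289672852), 20.813766479492188) 0.06451836380693207
(0.525, -0.218) 253 ((523.8394775390625, -219.95938110351562), 21.063894271850586) 0.06388692776621091
```

View pics/s3.png

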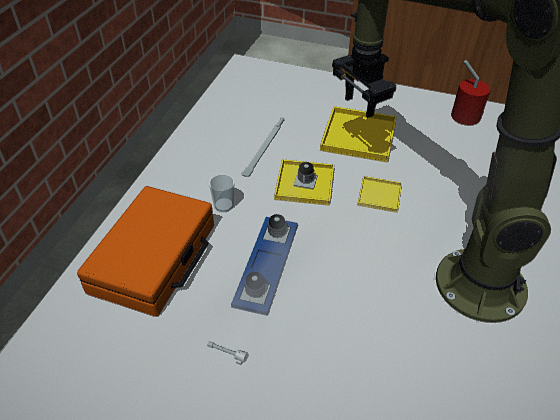

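The dragging tensioner stands upright in the middle of the correct tray at (306,175), with its cap top at 64 mm, as expected. T1 and T3 are seated, and nothing else has moved. Handing in.

```bash
python3 -c "
from h import *
print(env.sign_off())"
```

```text
the job is handed in; nothing more can be done
None
```

The middle tensioner was the one that dragged (about 0.21 N m against near zero for the other two); it now stands upright in the middle of the 160 mm yellow tray, the two good ones are still seated, and the job is handed in (no verdict was returned).

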